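# Tap the extractor's bearing cup home

## Robot

A 6-joint arm with a two-finger parallel gripper is mounted at the origin on the work surface. World frame = base frame: x ahead of the robot, y to its left, z up, the work surface at z = 0. Lengths are in mm, angles in rad, forces in N, time in s.
With the tool pointing down it reaches from about 350 to 775 mm from the base axis. Payload 7.3 kg.
Tool frame: the origin (TCP) lies at the very end of the fingers, on their centre line; the grasp point (between the pads) lies 19 mm behind it (bot.grasp_offset is the distance from the TCP to the grasp point, in mm); z points along the fingers, y is the direction in which the jaws open and shut (so a half turn about z gives the same grasp; the last joint's range is limited). The gripper opens to 92 mm and grips with 3 to 60 N. Pads are 19 mm wide; open, the fingers measure 130 mm over their backs; the gripper's body (75 mm by 190 mm) begins 47 mm behind the grasp point.
Start: joints at [-1.424, 0.342, 1.524, -0, 1.275, -0.146], TCP at [151.555, -502.669, 226.741] pointing down, gripper open.
Joint ranges: [-2.53, 2.53], [-0.77, 2.02], [0.04, 2.7], [-1, 4.14], [0.28, 2.66], [-3.11, 3.11]. Speed limits (rad/s): [2.57, 2.57, 3.14, 3.14, 3.14, 3.14].

## Interface

Orientations are given as [roll, pitch, yaw] about the fixed x, y, z axes, in that order (R = Rz(yaw) Ry(pitch) Rx(roll)).
In Python, from plant import bot gives the robot as it stands.
- The arm moves only by the tool servo_tool, never from a script. Its arguments are lists of equal length, an entry for each row: "angular": the turn, a rotation vector about the world's x, y, z in degrees, a list of three; "slide": the shift along the world's x, y, z in mm, a list of three; "grip": the opening, from -1 (shut) to 1 (fully open), so that 0 is half open. In form: {"angular": [[ax, ay, az], ...], "slide": [[dx, dy, dz], ...], "grip": [grip, ...]}. A call has 1 to 10 rows; each row is the pose to reach, as a shift and turn from the pose commanded when the call began; what a row does not reach only later rows make up. A row lasts 1/12 s, in which the tool goes at most 41.7 mm and 7.16 degrees, less where a joint would pass 70% of its speed; a pose out of reach is approached as far as the arm can. A call with a gripper value outside its range is refused whole. The fingers move at their own pace and stop on an object; the grip force is fixed at half the most. Time passes only in rows, so rows that repeat a pose let the fingers close. It gives the time, the measured TCP pose, the force and the opening at its end, in the units of the state.
- bot.get_obs(): the state, without advancing time (a new reading comes with each control period).
- bot.capture(name): name is "scene" or "top" or "wrist"; returns a dict with "img" (420x560x3 uint8, blue, green, red), "range_z" (420x560 float32, mm along the optical axis (not along the pixel's ray), 0 where there is no reading), "fov_y" (degrees; the focal length in pixels is half the picture's height over the tangent of half this angle, whatever the lens; pixels are square), "cx", "cy" (the principal point, pixels), "dist" ([k1, k2, p1, p2, k3] as OpenCV has them; the pictures are not rectified), "R" (3x3) and "t" (3): a world point X has camera coordinates R X + t; the wrist camera has in their place "T_tool_cam" (4x4, takes a point from camera to tool coordinates, whose origin is the TCP and whose axes are the flange's). Camera axes: x right, y down, z forward; pixel columns grow to the right and rows downward; lengths in mm; the calibration is good to about 2 mm. A picture is of the moment at which its call begins: read the wrist's pose just before it.
- bot.close_job(): hands the job in, once; it reports no verdict.
The state is a dict: "time": time; "joint_positions": joint angles; "dq": joint speeds; "tau": joint torques, N m; "tool_pos": TCP position; "tcp_rot": TCP orientation; "contact_force": force on the tool from outside, world axes, zero at the start; "moment": the same for the moment, N m; "grip_width": finger opening in mm.
Only numpy, scipy, OpenCV 4.12 (cv2) and the standard library are available. Lean on these libraries where they do the work, as an engineer would, in place of code of your own. Each camera call takes 0.05 s, during which the arm holds its last target.

## Task

The brass bearing cup of the honey extractor is only started in its bracket and stands slightly crooked. Take the red-handled drift from its wooden stand and, with the drift alone, tap the cup gently in around its rim, each time on the side that stands high, until you feel it bottom squarely on the hidden shims all round, never letting it cock over or forcing it. Then put the drift back in its stand, let go of it, and leave the other things on the bench where they are.

Things in the scene. Friction and masses are not known exactly. Their poses are not given: they have to be found in the camera images.
- cup_rim (a point): Centre of the top of the brass bearing cup's lip; z is the cup's axis (up when square), so its lean shows the high side. The lip is a flat ring 72 mm across with a 40 mm hole, 6 mm thick; tap it about 27 mm from the centre. A tight skirt below keeps it centred in the bore; it cannot turn. At the start this point is 16 to 18 mm above bracket_face and it leans up to 3.7 degrees any way.
- bracket_face (a point): Centre of the flat top of the grey bracket's bore, 90 mm above the bench; z up. Bolted down: base 130 x 110 mm, round body 84 mm across. The cup bottoms on a shim pack hidden in the bore whose height differs each time: home, cup_rim is 7 to 12 mm above this point, which only feeling tells. A steel spindle 16 mm across stands in the middle of the bore and ends 22 mm above this face.
- drift_grip (a point): Centre of the drift's red round handle, 24 mm across, reaching 33.5 mm above and below this point; z points along the drift away from its foot. Below the handle: a brass collar 36 mm across, 8 mm thick (33.5 to 41.5 mm below this point), then a brass foot 16 mm across, 40 mm long; its flat end, which taps, is 81.5 mm below this point. About 0.4 kg.
- stand_hole (a point): Centre of the mouth of the hole in the fixed wooden stand, a block 90 x 90 x 60 mm; this point is on its top, z up. The hole is 26 mm across and 46 mm deep; the drift stands in it upright, foot down, its collar resting on the stand's top (handle centre then 101.5 mm above the bench).
- drift: The drift, origin at the centre of its flat foot, z along it towards the handle.
- cup: The cup, origin 6 mm below cup_rim. A tight fit: under 6 N nothing moves; about 10 N on one side of the lip moves that spot down at 10 mm/s, half of it sinking, half tipping towards the spot; 0.5 N more per mm/s; it stays as left. Home, it stops hard under 15 N wherever pressed. Over 7 degrees of lean it is cocked and spoilt; over 30 N bruises it. Press with the drift only, not the fingers.
- bracket: The bolted-down grey bracket with the spindle, origin at its underside.
- spare_bearing: A loose steel bearing, 44 mm across, 14 mm high, on the bench. Origin at its underside. Leave it alone.
- brass_collar: A loose brass collar, 32 mm across, 10 mm high. Origin at its underside. Leave it alone.
- honey_jar: A jar of honey, 72 mm across, 100 mm high. Origin at its underside. Leave it alone.
- grease_tin: A blue tin, 72 mm across, 50 mm high. Origin at its underside. Leave it alone.
- hive_tool: A yellow flat steel hive tool, 235 mm long, lying. Origin at its underside. Leave it alone.
- hammer: A hammer, lying. Origin at its underside. Leave it alone.
- bee_brush: A brush, lying. Origin at its underside. Leave it alone.

How it is judged (in metres and radians):
On the way, in this order (a step that is already met when the one before it is completed fails the run):
1. the drift is lifted out of its stand (height (world z) of drift_grip above 0.155 m), for 0.1 s.
2. the cup is home and square (contact force between cup and bracket above 0.3 N and angle between cup_rim's own z axis and vertical below 0.025 rad), for 0.2 s.
At the end, for the whole second after the job is handed in: The cup has bottomed in the bracket (its skirt bears on the shims) and leans less than 1.4 degrees, and the drift stands upright in the stand's hole, collar down on the wood (within 5 mm in height, 8 mm sideways), at rest and let go (all of step 2 and horizontal distance between drift and stand_hole below 0.008 m and height (world z) of drift below 0.025 m and angle between drift's own z axis and vertical below 0.1 rad and linear speed of drift below 0.02 m/s and contact force between the fingers and drift below 0.1 N); the robot touches nothing.
It fails at once if the cup cocks over: it leans more than 7 degrees (angle between cup_rim's own z axis and vertical above 0.122 rad).
It fails at once if the cup is hit or pressed with more than 30 N by the drift (contact force between drift and cup above 30 N).
It fails at once if the fingers or the arm press on the cup instead of the drift (contact force between any of the fingers, the arm and cup above 1.5 N).
It fails at once if a bystander on the bench is moved more than 30 mm (distance of any of spare_bearing, brass_collar, honey_jar, grease_tin, hive_tool, hammer, bee_brush from where it was at the start of the episode above 0.03 m).
It also fails if it takes over 64 s, if anything falls off the work surface, if the arm or the gripper's body presses on something with over 40 N, if the wrist force passes 120 N, or if a joint passes its speed limit or range.

## Working session

There is one attempt and no reset: what is moved stays moved. The work goes in short steps, Python scripts to look and compute and a tool call to move; the robot and the scene stay as the last step left them, time stands still between calls to the robot, and variables do not carry over. Pictures are saved under pics/ and viewed, and the job is handed in when it is done.

Besides the shell and the picture viewer there is one more tool, called after "Call:" as name(argument=value, ...) on one line, values as JSON. servo_tool: Moves the arm, as the interface text tells. Its arguments: {"type":"object","properties":{"angular":{"type":"array","items":{"type":"array","items":{"type":"number"}}},"slide":{"type":"array","items":{"type":"array","items":{"type":"number"}}},"grip":{"type":"array","items":{"type":"number"}}},"required":["angular","slide","grip"]}

```bash
ls; mkdir -p pics
cat > h.py <<'E'
import numpy as np, cv2
from plant import bot
from scipy.spatial.transform import Rotation as Ro
def K(c):
    f=c["img"].shape[0]/2/np.tan(np.radians(c["fov_y"])/2)
    return np.array([[f,0,c["cx"]],[0,f,c["cy"]],[0,0,1.]])
def pose(c,obs=None):
    if "R" in c: return np.array(c["R"]),np.array(c["t"]).ravel()
    o=obs
    T=np.eye(4);T[:3,:3]=Ro.from_euler('xyz',o["tcp_rot"]).as_matrix();T[:3,3]=o["tool_pos"]
    W=np.linalg.inv(T@np.array(c["T_tool_cam"]));return W[:3,:3],W[:3,3]
def cloud(c,obs=None):
    h,w=c["range_z"].shape
    u,v=np.meshgrid(np.arange(w),np.arange(h))
    p=np.stack([u,v],-1).reshape(-1,1,2).astype(np.float64)
    n=cv2.undistortPoints(p,K(c),np.array(c["dist"],float)).reshape(h,w,2)
    z=c["range_z"].astype(float)
    P=np.dstack([n*z[...,None],z]);R,t=pose(c,obs)
    X=(P-t)@R  # R^T(P-t)
    X[z<=0]=np.nan
    return X
def proj(c,X,obs=None):
    R,t=pose(c,obs);return cv2.projectPoints(np.atleast_2d(np.array(X,float)),cv2.Rodrigues(R)[0],t,K(c),np.array(c["dist"],float))[0].reshape(-1,2)
E
python3 - <<'E'
from h import *
o=bot.get_obs();print(o)
for n in("scene","top","wrist"):
    o=bot.get_obs();c=bot.capture(n);cv2.imwrite(f"pics/{n}0.png",c["img"]);np.savez(f"{n}0.npz",X=cloud(c,o),img=c["img"])
    print(n,c["fov_y"],c["cx"],c["cy"],c["dist"])
E
```

```text
pics
{'time': 0.0, 'joint_positions': array([-1.42403567e+00,  3.42714521e-01,  1.52495850e+00,  4.07615283e-06,
        1.27534901e+00, -1.46006746e-01]), 'dq': array([ 2.89773098e-04,  2.49675066e-04, -4.77449155e-04, -9.06440311e-05,
       -1.07393852e-03,  9.37370630e-04]), 'tau': array([ 3.30888261e-04, -4.31238985e+01, -2.44222730e+01,  7.16609904e-02,
        5.56980050e-02, -1.21468361e-04]), 'tool_pos': array([ 151.48182468, -502.29055896,  226.06961546]), 'tcp_rot': array([-3.14017905e+00, -2.11814108e-04,  2.92766062e-01]), 'contact_force': array([-0.20104486, -0.11461827, -0.60971365]), 'moment': array([-0.00664373, -0.02821661,  0.04045704]), 'grip_width': 92.0382613965227}
scene 56.306153143853244 277.1086629824647 212.11677652976724 [0.0394636 0.        0.        0.        0.       ]
top 45.79103112195282 275.2079045336262 207.92016974456465 [-0.04768863  0.          0.          0.          0.        ]
wrist 61.66541616994212 275.6097442519521 209.89580454851045 [-0.08427435  0.          0.          0.          0.        ]
```

View pics/scene0.png

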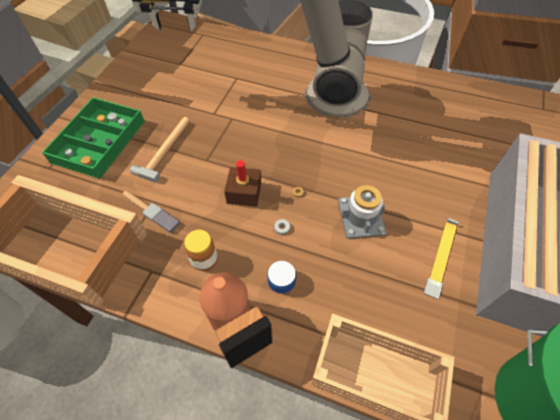

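View pics/top0.png

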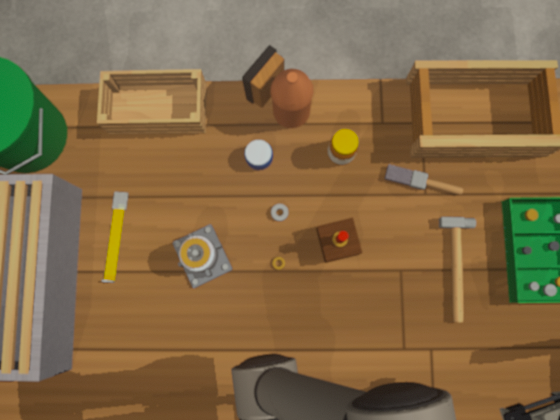

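View pics/wrist0.png

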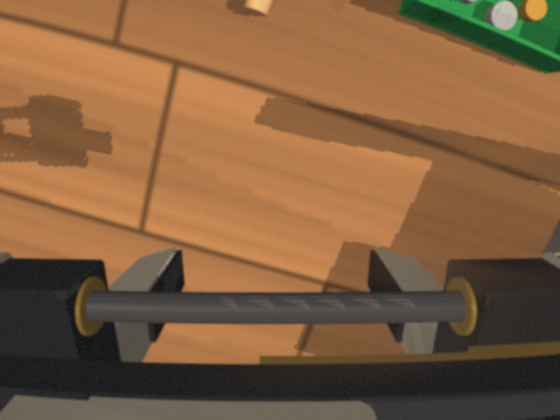

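The scene view shows the stand with the red drift at (242,180) and the bracket with the cup at (365,205). In the top view the drift is at (341,238) and the cup at (197,253). Next I measure them from the point clouds.

Run:
```python
from h import *
for n in("top","scene"):
    d=np.load(f"{n}0.npz");X=d["X"];im=d["img"].astype(int)
    red=(im[...,2]>150)&(im[...,1]<60)&(im[...,0]<60)&np.isfinite(X[...,2])
    v,u=np.nonzero(red);P=X[red]
    top=P[P[:,2]>128]
    print(n,"red",len(P),P.mean(0),P[:,2].max(),"top",len(top),top.mean(0) if len(top) else "")
    c=P.mean(0)
    D=np.linalg.norm(X[...,:2]-c[:2],axis=-1)
    m=(D<75)&(X[...,2]>55)&(X[...,2]<64);Q=X[m];r=cv2.minAreaRect(Q[:,:2].astype(np.float32));print("stand",r,np.median(Q[:,2]))
    # bracket region
    uv={"top":(197,253),"scene":(367,205)}[n]
    b=X[uv[1],uv[0]];print("at px",b)
    D=np.linalg.norm(X[...,:2]-b[:2],axis=-1)
    for lo,hi in((5,30),(85,95),(97,112),(108,120)):
        m=(D<90)&(X[...,2]>lo)&(X[...,2]<hi);Q=X[m]
        if len(Q)>10: print(lo,hi,len(Q),Q.mean(0),cv2.minAreaRect(Q[:,:2].astype(np.float32)))
    m=(D<65)
    print(np.histogram(X[m][:,2],bins=np.arange(0,125,5)))
t=cv2.imread("pics/top0.png")
a=cv2.resize(t[205:300,150:245],None,fx=6,fy=6,interpolation=cv2.INTER_CUBIC);cv2.imwrite("pics/c1.png",a)
t=cv2.imread("pics/scene0.png")
a=cv2.resize(t[170:245,325:400],None,fx=7,fy=7,interpolation=cv2.INTER_CUBIC);cv2.imwrite("pics/c2.png",a)
```

```text
top red 78 [ 506.02761092 -142.66409845  134.36345595] 139.01997445570524 top 77 [ 506.05943112 -142.79450924  134.49866694]
stand ((506.9455871582031, -143.39878845214844), (90.79576873779297, 90.52540588378906), 13.258129119873047) 59.61650312669774
at px [469.87174856 195.53618077 106.45842063]
5 30 1101 [466.20028461 189.66774263  12.31306513] ((473.9176940917969, 193.15782165527344), (169.88165283203125, 161.06423950195312), 35.79286575317383)
85 95 237 [467.09495694 191.09808514  89.54417298] ((472.34210205078125, 200.33746337890625), (81.8357162475586, 82.5326919555664), 73.92178344726562)
97 112 535 [472.1117932  200.14360776 105.88752537] ((472.5286560058594, 200.71878051757812), (71.11848449707031, 69.34552001953125), 47.113460540771484)
108 120 132 [478.01631583 195.16353409 109.78151151] ((472.4103698730469, 198.8730926513672), (65.90216064453125, 66.90849304199219), 15.52450180053711)
(array([ 80, 164, 461,  95,  20,  12,  18,  12,  10,  52,  38,  13,   7,
        14,  69, 117,  28, 147,  90,   7, 193, 311,  39,   1]), array([  0,   5,  10,  15,  20,  25,  30,  35,  40, 
[... 569 characters left out ...]
17455  89.75371532] ((481.5950012207031, 200.7886505126953), (70.027099609375, 82.1386947631836), 3.68926739692688)
97 112 386 [477.41576753 200.83473704 106.01899437] ((476.0028991699219, 200.80096435546875), (70.0391616821289, 69.74283599853516), 19.510835647583008)
108 120 75 [484.58551293 194.22336445 109.87054421] ((485.4217529296875, 196.80459594726562), (65.71234130859375, 45.204769134521484), 70.23700714111328)
(array([238,  89, 380,  84,  44,  39,  35,  37,  38,  51,  52,  35,  32,
        37,  39,  69,  42, 124, 115,  26, 100, 263,  23,   1]), array([  0,   5,  10,  15,  20,  25,  30,  35,  40,  45,  50,  55,  60,
        65,  70,  75,  80,  85,  90,  95, 100, 105, 110, 115, 120]))
```

View pics/c1.png

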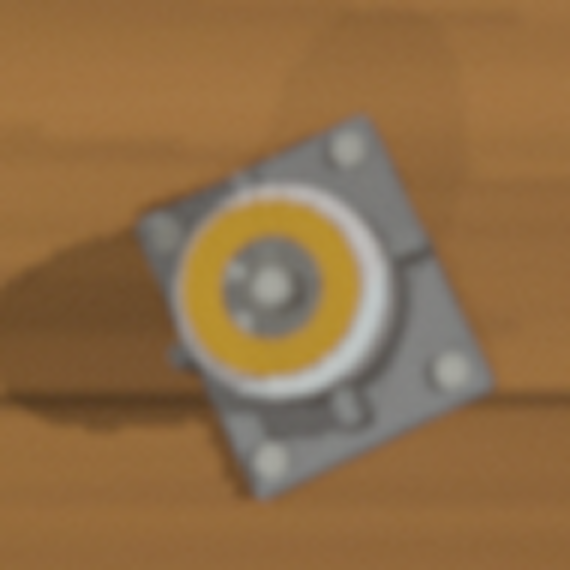

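View pics/c2.png

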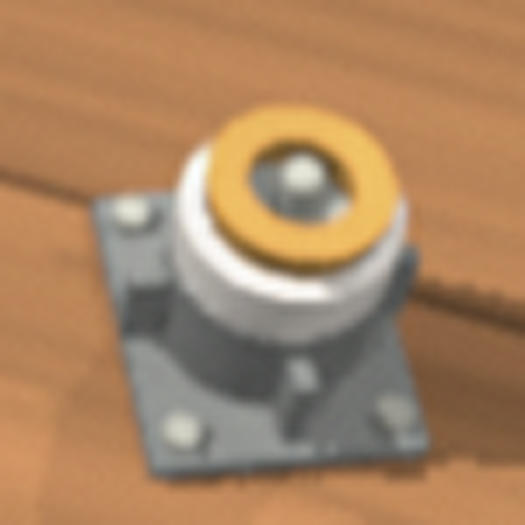

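```bash
cat >> h.py <<'E'
def lipfit(X,c,zlo=100,zhi=116,rmin=21.5,rmax=34.5):
    D=np.linalg.norm(X[...,:2]-np.array(c),axis=-1)
    m=(D>rmin)&(D<rmax)&(X[...,2]>zlo)&(X[...,2]<zhi);P=X[m]
    for _ in range(6):
        A=np.c_[P[:,0]-c[0],P[:,1]-c[1],np.ones(len(P))]
        s=np.linalg.lstsq(A,P[:,2],rcond=None)[0];r=P[:,2]-A@s
        k=abs(r)<max(2.0*np.std(r),0.6);P=P[k]
    n=np.array([-s[0],-s[1],1]);n/=np.linalg.norm(n)
    return s,np.degrees(np.arccos(n[2])),np.degrees(np.arctan2(s[1],s[0])),len(P),np.std(r)
E
python3 - <<'E'
from h import *
for n,c in(("top",(472.5,200.7)),("scene",(476,200.8))):
    d=np.load(f"{n}0.npz");X=d["X"];print(n,lipfit(X,c),lipfit(X,c,rmin=24,rmax=32))
    im=d["img"].astype(int);br=(im[...,2]-im[...,0]>70)&(np.linalg.norm(X[...,:2]-np.array(c),axis=-1)<45)&(X[...,2]>98)
    P=X[br];print(len(P),cv2.minEnclosingCircle(P[:,:2].astype(np.float32)))
c=bot.capture("wrist");print(np.round(c["T_tool_cam"],3))
E
```

```text
top (array([ 3.58970652e-02, -2.90331855e-02,  1.05964399e+02]), np.float64(2.6433798683163245), np.float64(-38.96558383462658), 377, np.float64(1.7895684291200016)) (array([ 3.48842444e-02, -3.17549103e-02,  1.05725504e+02]), np.float64(2.7008073305708136), np.float64(-42.311400197079976), 220, np.float64(1.6020373648300823))
435 ((471.3621520996094, 201.1158447265625), 34.53795623779297)
scene (array([ 3.55366417e-02, -3.59844797e-02,  1.06428330e+02]), np.float64(2.8952135540921167), np.float64(-45.35875965447667), 237, np.float64(1.1109423275565813)) (array([ 3.88196069e-02, -2.83662193e-02,  1.06392251e+02]), np.float64(2.752612471288146), np.float64(-36.15630440972684), 162, np.float64(1.2986718966830475))
344 ((474.9883728027344, 200.1988067626953), 36.32003402709961)
[[-2.00000e-03 -9.59000e-01 -2.82000e-01  7.51340e+01]
 [ 1.00000e+00 -2.00000e-03 -2.00000e-03 -9.75000e-01]
 [ 1.00000e-03 -2.82000e-01  9.59000e-01 -1.56874e+02]
 [ 0.00000e+00  0.00000e+00  0.00000e+00  1.00000e+00]]
```

Call:
servo_tool(angular=[[0,0,0],[0,0,0],[0,0,0],[0,0,0],[0,0,0],[0,0,0],[0,0,0],[0,0,0],[0,0,0],[0,0,0]], slide=[[15,15,0],[40,40,0],[68,68,0],[96,96,0],[124,124,0],[152,152,0],[180,180,0],[208,208,0],[236,236,0],[264,264,0]], grip=[0.2,0.2,0.2,0.2,0.2,0.2,0.2,0.2,0.2,0.2])

```text
time: 1.03
tool_pos: [416.6, -237.0, 226.8]
tcp_rot: [3.141, 0.0, 0.293]
contact_force: [-0.3, -1.4, 0.1]
grip_width: 55.2
```

Call:
servo_tool(angular=[[0,0,0],[0,0,0],[0,0,0],[0,0,0],[0,0,0],[0,0,0]], slide=[[28,28,0],[56,56,0],[76,80,0],[90,95,0],[90,95,0],[90,95,0]], grip=[0.2,0.2,0.2,0.2,0.2,0.2])

```text
time: 1.53
tool_pos: [505.7, -142.8, 226.3]
tcp_rot: [-3.141, 0.001, 0.295]
contact_force: [-0.1, -0.8, -0.1]
grip_width: 54.9
```

Run:
```python
from h import *
o=bot.get_obs();c=bot.capture("wrist");X=cloud(c,o);cv2.imwrite("pics/w1.png",c["img"])
print(o["time"],o["tool_pos"],o["tcp_rot"],o["joint_positions"],o["contact_force"],o["grip_width"])
im=c["img"].astype(int)
red=(im[...,2]>120)&(im[...,1]<60)&(im[...,0]<60)&np.isfinite(X[...,2]);P=X[red];print(len(P),P.mean(0),P.min(0),P.max(0))
T=P[P[:,2]>132];print(cv2.minEnclosingCircle(T[:,:2].astype(np.float32)),T.mean(0))
m=(np.linalg.norm(X[...,:2]-[507,-143],axis=-1)<75)&(abs(X[...,2]-60)<4);print(cv2.minAreaRect(X[m][:,:2].astype(np.float32)))
```

```text
1.5333 [ 505.72324701 -142.83781807  226.30181828] [-3.14134782e+00  8.97437841e-04  2.95293480e-01] [-4.20925078e-01  3.43817636e-01  1.52265268e+00 -4.22763827e-04
  1.27596004e+00  8.54700896e-01] [-0.09480719 -0.81357272 -0.05044012] 54.89418594439536
1086 [ 509.17199419 -140.57083996  125.10838147] [ 487.52878199 -152.66384761   59.46666398] [ 517.51392187 -130.12402949  135.8146988 ]
((505.89031982421875, -141.78134155273438), 11.814541816711426) [ 506.31467285 -141.61102878  133.75566928]
((505.13775634765625, -141.9925537109375), (89.92721557617188, 90.43250274658203), 13.301977157592773)
```

View pics/w1.png

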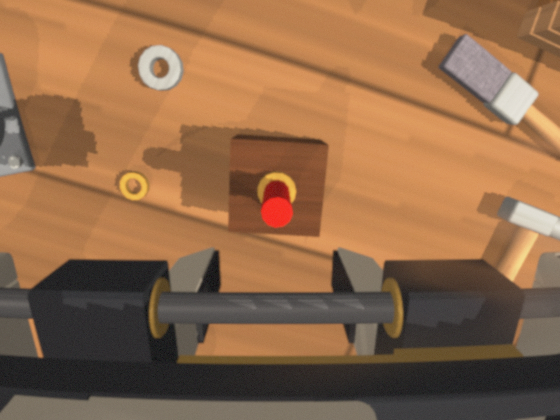

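The wrist view shows the red handle at (277,205) on the stand at (278,185), so the drift axis is near (506,-142). I descend and grip.

Call:
servo_tool(angular=[[0,0,0],[0,0,0],[0,0,0],[0,0,0],[0,0,0],[0,0,0],[0,0,0],[0,0,0]], slide=[[0.5,1,-12],[0.5,1,-36],[0.5,1,-64],[0.5,1,-92],[0.5,1,-120],[0.5,1,-137],[0.5,1,-143],[0.5,1,-143]], grip=[0.2,0.2,0.2,0.2,0.2,0.2,0.2,0.2])

```text
time: 2.25
tool_pos: [504.7, -143.4, 82.6]
tcp_rot: [-3.14, 0.002, 0.291]
contact_force: [0.0, 0.8, -0.1]
grip_width: 54.9
```

Call:
servo_tool(angular=[[0,0,0],[0,0,0],[0,0,0],[0,0,0],[0,0,0],[0,0,0],[0,0,0],[0,0,0]], slide=[[0,0,0],[0,0,0],[0,0,0],[0,0,0],[0,0,0],[0,0,0],[0,0,0],[0,0,0]], grip=[0,-0.2,-0.4,-1,-1,-1,-1,-1])

```text
time: 2.92
tool_pos: [506.4, -142.8, 84.3]
tcp_rot: [3.141, -0.001, 0.293]
contact_force: [-0.1, 0.3, 4.6]
grip_width: 23.5
```

Call:
servo_tool(angular=[[0,0,0],[0,0,0],[0,0,0],[0,0,0],[0,0,0],[0,0,0],[0,0,0],[0,0,0]], slide=[[0,0,5],[0,0,15],[0,0,30],[0,0,50],[0,0,75],[0,0,98],[0,0,105],[0,0,105]], grip=[-1,-1,-1,-1,-1,-1,-1,-1])

```text
time: 3.58
tool_pos: [506.9, -143.0, 190.7]
tcp_rot: [3.139, -0.003, 0.293]
contact_force: [0.5, 0.4, -3.8]
grip_width: 23.4
```

Run:
```python
from h import *
o=bot.get_obs();print(o["time"],o["tool_pos"],o["tcp_rot"],o["contact_force"],o["moment"],o["grip_width"])
for n in("wrist","scene","top"):
    o=bot.get_obs();c=bot.capture(n);X=cloud(c,o);cv2.imwrite(f"pics/{n}2.png",c["img"])
    im=c["img"].astype(int)
    red=(im[...,2]>120)&(im[...,1]<60)&(im[...,0]<60)&(X[...,2]>150);P=X[red]
    print(n,len(P),len(P) and (P.mean(0),P.min(0),P.max(0)))
    for lo,hi in((162,172),(172,180),(128,160)):
        m=(np.linalg.norm(X[...,:2]-[506,-142],axis=-1)<30)&(X[...,2]>lo)&(X[...,2]<hi);print(lo,hi,m.sum(),X[m].mean(0) if m.any() else "",X[m].min(0) if m.any() else "")
w=cv2.imread("pics/scene2.png");cv2.imwrite("pics/s2c.png",cv2.resize(w[90:240,180:330],None,fx=4,fy=4,interpolation=cv2.INTER_CUBIC))
```

```text
3.5833 [ 506.90799856 -142.96441603  190.65305919] [ 3.13898549e+00 -2.98127607e-03  2.92897403e-01] [ 0.53227197  0.41930736 -3.76818364] [ 0.05937574 -0.00090549 -0.0220939 ] 23.404970198042925
wrist 3427 (array([ 510.01602393, -139.47473912,  222.09777337]), array([ 494.88646205, -155.64099327,  176.47019835]), array([ 518.33009139, -130.07050159,  242.05606191]))
162 172 215 [ 519.58498996 -137.26106983  169.25916583] [ 499.38028284 -155.48389233  164.62049998]
172 180 1058 [ 515.9436233  -138.98059213  173.70746792] [ 499.08322879 -156.78916057  172.00246293]
128 160 43 [ 513.20041242 -139.92550292  131.13531763] [ 509.22341293 -144.82170665  128.18238031]
scene 108 (array([ 516.85966055, -137.52869632,  212.74315372]), array([ 511.93591499, -149.06133119,  179.71887558]), array([ 520.47087175, -130.24034429,  242.73580679]))
162 172 30 [ 517.60042137 -135.24330119  169.50537553] [ 498.31545438 -154.43906337  165.05784083]
172 180 51 [ 515.51940385 -139.15522613  174.13130907] [ 500.17936169 -158.12433403  172.0717632 ]
128 160 36 [ 513.33718114 -139.12022228  141.2946354 ] [ 506.5265012  -146.89560107  128.76115583]
top 0 0
162 172 0  
172 180 0  
128 160 0
```

View pics/s2c.png

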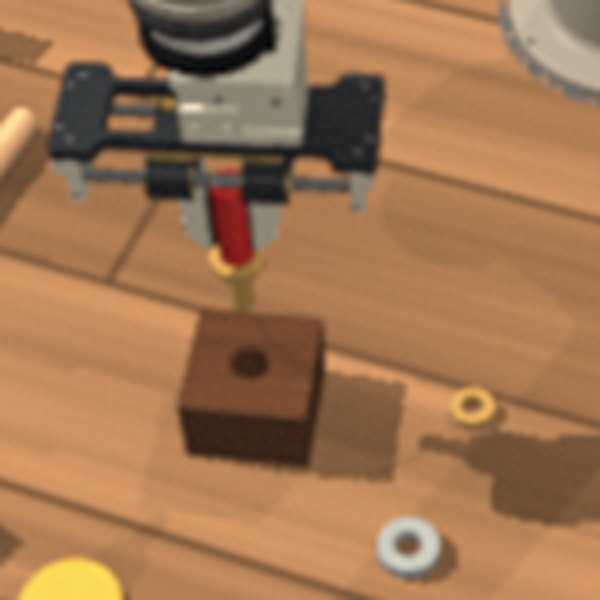

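View pics/wrist2.png

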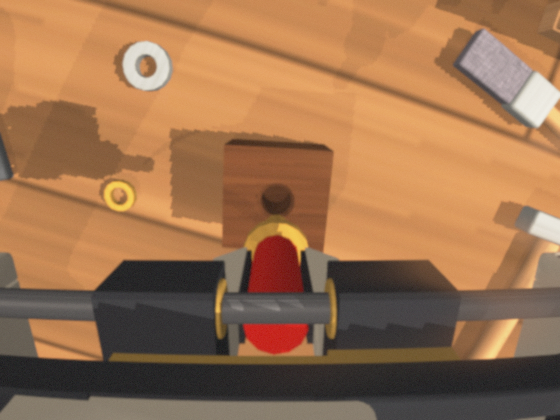

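```bash
cat >> h.py <<'E'
from scipy.optimize import least_squares
def driftpose(c,o):
    """collar centre + foot from wrist cloud, in tool-ish frame (world offset from TCP measured)"""
    X=cloud(c,o);im=c["img"].astype(int);z0=o["tool_pos"][2];c0=o["tool_pos"][:2]
    D=np.linalg.norm(X[...,:2]-c0,axis=-1)
    br=(im[...,2]-im[...,0]>60)&(im[...,1]>60)&(D<32)
    m=br&(abs(X[...,2]-(z0-14.5))<2.5);P=X[m]
    E=[]
    # outer edge pts
    q=P[:,:2]-c0;a=np.arctan2(q[:,1],q[:,0]);r=np.hypot(*q.T)
    for k in np.arange(-np.pi,np.pi,np.pi/24):
        s=(a>=k)&(a<k+np.pi/24)
        if s.sum()>4: E.append(P[s][np.argmax(r[s])][:2])
    E=np.array(E)
    f=least_squares(lambda x:np.hypot(E[:,0]-x[0],E[:,1]-x[1])-18,c0,loss='soft_l1').x
    ft=br&(X[...,2]<z0-26)&(X[...,2]>z0-64)
    return f-c0,np.median(P[:,2])-z0,X[ft]
E
python3 - <<'E'
from h import *
o=bot.get_obs();c=bot.capture("wrist");r=driftpose(c,o);print(r[0],r[1],len(r[2]));
print(o["tool_pos"],o["contact_force"],o["time"])
X=cloud(c,o);im=c["img"].astype(int);red=(im[...,2]>110)&(im[...,1]<60)&(im[...,0]<60)&(X[...,2]>150)
P=X[red]-o["tool_pos"];print(np.unique(np.round(P[:,2]/6),return_counts=True))
# axis fit: cylinder radius 12
P=P[(P[:,2]>-14)&(P[:,2]<48)]
f=least_squares(lambda x:(np.hypot(P[:,0]-x[0]-x[2]*P[:,2],P[:,1]-x[1]-x[3]*P[:,2])-12),[0,0,0,0],loss='soft_l1').x
print("handle axis at TCP,slope",f, "foot off",f[:2]-62.5*f[2:])
E
```

```text
[-2.16327471  0.65176617] -16.579882593000264 55
[ 505.12078898 -142.24584005  187.19382099] [-0.60743763 -0.1108972  -3.91989886] 3.7333
(array([-2., -1.,  0.,  1.,  2.,  3.,  4.,  5.,  6.,  7.,  8.,  9.]), array([  91,  179,  201,  227,  248,  268,  315,  342,  333,  170, 1464,
          5]))
handle axis at TCP,slope [-1.20975967  1.02364088  0.00198288 -0.00158801] foot off [-1.33368948  1.12289159]
```

Call:
servo_tool(angular=[[0,0,0],[0,0,0],[0,0,0],[0,0,0],[0,0,0],[0,0,0],[0,0,0],[0,0,0],[0,0,0],[0,0,0]], slide=[[0,12,5],[-1,40,5],[-3,76,5],[-4,114,5],[-6,152,5],[-7,190,5],[-9,228,5],[-10,266,5],[-12,300,5],[-12,318,5]], grip=[-1,-1,-1,-1,-1,-1,-1,-1,-1,-1])

```text
time: 4.62
tool_pos: [492.4, 179.5, 193.0]
tcp_rot: [-3.14, 0.002, 0.295]
contact_force: [-0.6, -0.5, -3.8]
grip_width: 23.9
```

Call:
servo_tool(angular=[[0,0,0],[0,0,0],[0,0,0]], slide=[[0,7,0],[0,7,0],[0,7,0]], grip=[-1,-1,-1])

```text
time: 4.87
tool_pos: [493.6, 182.1, 193.2]
tcp_rot: [3.141, 0.001, 0.294]
contact_force: [0.2, -0.6, -4.0]
grip_width: 23.5
```

```bash
cat >> h.py <<'E'
def look(tag,cc=(472.5,200.7),zlo=97,zhi=114):
    for n in("wrist","scene"):
        o=bot.get_obs();c=bot.capture(n);X=cloud(c,o);cv2.imwrite(f"pics/{n}{tag}.png",c["img"])
        im=c["img"].astype(int);D=np.linalg.norm(X[...,:2]-np.array(cc),axis=-1)
        br=(im[...,2]-im[...,0]>50)&(D<42)&(X[...,2]>zlo-4)&(X[...,2]<zhi)
        P=X[br]
        if len(P)<30: print(n,len(P));continue
        q=P[:,:2]-np.array(cc);a=np.arctan2(q[:,1],q[:,0]);r=np.hypot(*q.T);E=[]
        for k in np.arange(-np.pi,np.pi,np.pi/18):
            s=(a>=k)&(a<k+np.pi/18)
            if s.sum()>3 and np.percentile(r[s],98)>30: E.append(P[s][np.argsort(r[s])[-2]][:2])
        E=np.array(E);f=least_squares(lambda x:np.hypot(E[:,0]-x[0],E[:,1]-x[1])-35.7,cc,loss='soft_l1').x
        Y=X.copy();Y[~br]=np.nan
        s=lipfit(Y,f,zlo,zhi);print(n,o["time"],"ctr",np.round(f,1),len(E),"z %.2f lean %.2f high az %.0f n %d sd %.2f"%(s[0][2],s[1],s[2],s[3],s[4]),"tcp",np.round(o["tool_pos"],1),"F",np.round(o["contact_force"],1))
E
python3 - <<'E'
from h import *
look("3")
E
```

```text
wrist 4.8667 ctr [471.5 201.7] 21 z 105.04 lean 2.58 high az -35 n 1856 sd 0.50 tcp [493.6 182.1 193.2] F [ 0.2 -0.6 -4. ]
scene 4.9167 ctr [475.2 198.7] 27 z 106.34 lean 2.22 high az -14 n 175 sd 1.03 tcp [493.8 181.5 193.3] F [ 1.2  0.2 -4.1]
```

View pics/wrist3.png

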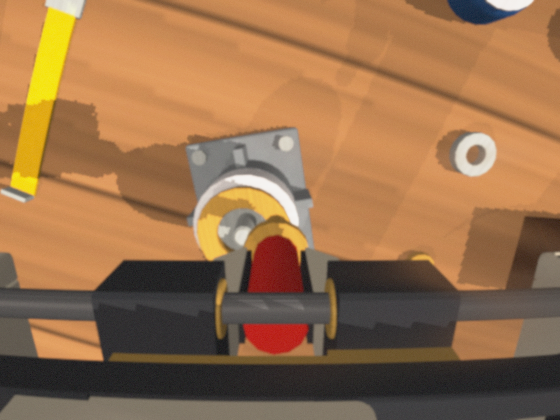

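View pics/scene3.png

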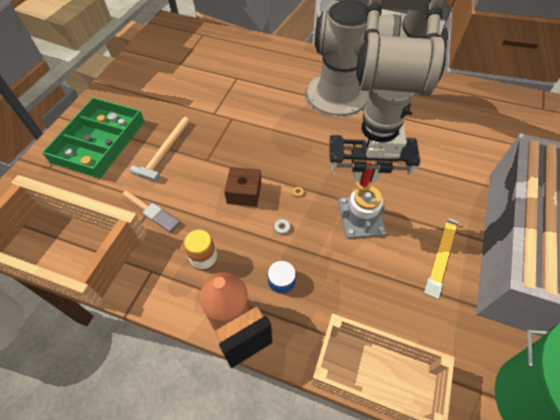

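Call:
servo_tool(angular=[[0,0,0],[0,0,0],[0,0,0],[0,0,0],[0,0,0]], slide=[[1,1.5,-5],[1,1.5,-12],[1,1.5,-17],[1,1.5,-19],[1,1.5,-19]], grip=[-1,-1,-1,-1,-1])

```text
time: 5.38
tool_pos: [494.6, 183.4, 173.7]
tcp_rot: [-3.142, 0.002, 0.292]
contact_force: [1.2, 0.4, -4.0]
grip_width: 23.6
```

Call:
servo_tool(angular=[[0,0,0],[0,0,0],[0,0,0],[0,0,0],[0,0,0]], slide=[[0,0,-0.7],[0,0,-1.4],[0,0,-2.1],[0,0,-2.8],[0,0,-3.5]], grip=[-1,-1,-1,-1,-1])

```text
time: 5.8
tool_pos: [495.3, 183.9, 171.7]
tcp_rot: [3.141, -0.001, 0.293]
contact_force: [-0.7, 0.2, 2.4]
grip_width: 23.4
```

Call:
servo_tool(angular=[[0,0,0],[0,0,0],[0,0,0]], slide=[[0,0,-0.7],[0,0,-1.4],[0,0,-2]], grip=[-1,-1,-1])

```text
time: 6.05
tool_pos: [495.4, 183.8, 170.0]
tcp_rot: [3.141, -0.001, 0.293]
contact_force: [-0.3, -1.9, 4.7]
grip_width: 23.6
```

Run:
```python
from h import *
o=bot.get_obs();print(o["contact_force"],o["tool_pos"])
look("4",(472,201))
```

```text
[-0.31359391 -1.92670921  4.70386696] [495.42379574 183.82278738 169.95450915]
wrist 6.05 ctr [471.8 201.2] 17 z 104.43 lean 0.79 high az -14 n 1690 sd 0.48 tcp [495.4 183.8 170. ] F [-0.3 -1.9  4.7]
scene 6.1 ctr [474.5 198.4] 24 z 105.02 lean 0.94 high az 42 n 154 sd 1.31 tcp [495.4 183.8 169.7] F [-1.1 -0.9  3.4]
```

View pics/wrist4.png

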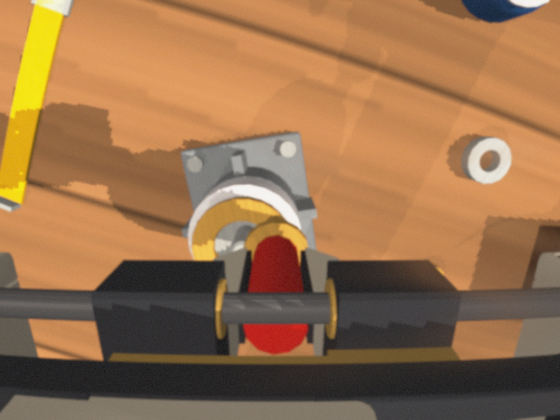

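Call:
servo_tool(angular=[[0,0,0],[0,0,0],[0,0,0],[0,0,0]], slide=[[0,0,-0.7],[0,0,-1.4],[0,0,-2.1],[0,0,-2.5]], grip=[-1,-1,-1,-1])

```text
time: 6.48
tool_pos: [495.6, 183.7, 167.2]
tcp_rot: [3.141, -0.001, 0.293]
contact_force: [0.4, -2.2, 4.7]
grip_width: 23.5
```

Run:
```python
from h import *
look("5",(472,201))
```

```text
wrist 6.4833 ctr [471.9 201.1] 17 z 102.67 lean 1.75 high az 119 n 1698 sd 0.50 tcp [495.6 183.7 167.2] F [ 0.4 -2.2  4.7]
scene 6.5333 ctr [474.1 198.1] 23 z 103.46 lean 2.08 high az 112 n 146 sd 1.17 tcp [495.5 183.6 167. ] F [-0.8 -1.5  3.3]
```

Call:
servo_tool(angular=[[0,0,0],[0,0,0],[0,0,0],[0,0,0],[0,0,0],[0,0,0],[0,0,0],[0,0,0],[0,0,0]], slide=[[0,0,6],[0,0,16],[-8,9,16],[-22,25,16],[-33,38,16],[-34.5,39.8,14],[-34.5,39.8,8],[-34.5,39.8,4],[-34.5,39.8,3]], grip=[-1,-1,-1,-1,-1,-1,-1,-1,-1])

```text
time: 7.33
tool_pos: [460.3, 223.3, 168.7]
tcp_rot: [3.142, 0.002, 0.292]
contact_force: [-1.1, 0.2, 0.4]
grip_width: 23.4
```

Call:
servo_tool(angular=[[0,0,0],[0,0,0],[0,0,0],[0,0,0]], slide=[[0,0,-0.7],[0,0,-1.4],[0,0,-2.1],[0,0,-2.8]], grip=[-1,-1,-1,-1])

```text
time: 7.67
tool_pos: [460.6, 223.6, 167.4]
tcp_rot: [-3.141, -0.0, 0.292]
contact_force: [-3.2, 1.1, 5.0]
grip_width: 23.5
```

Run:
```python
from h import *
look("6",(472,201))
```

```text
wrist 7.6667 ctr [471.3 202. ] 25 z 101.93 lean 0.48 high az 136 n 3027 sd 0.48 tcp [460.6 223.6 167.4] F [-3.2  1.1  5. ]
scene 7.7167 ctr [475.1 200.9] 32 z 103.24 lean 0.10 high az -120 n 222 sd 1.22 tcp [460.6 223.6 167.2] F [-3.1  0.1  1.7]
```

View pics/wrist6.png

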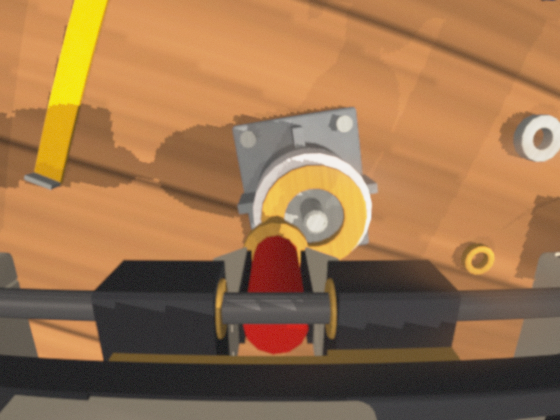

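Call:
servo_tool(angular=[[0,0,0],[0,0,0],[0,0,0],[0,0,0]], slide=[[0,0,-0.6],[0,0,-1.2],[0,0,-1.8],[0,0,-2.4]], grip=[-1,-1,-1,-1])

```text
time: 8.1
tool_pos: [461.0, 223.8, 166.0]
tcp_rot: [3.141, -0.002, 0.293]
contact_force: [-7.1, -0.6, 15.8]
grip_width: 23.7
```

Run:
```python
from h import *
look("7",(472,201))
```

```text
wrist 8.1 ctr [471.3 202.1] 25 z 101.00 lean 0.62 high az -82 n 2991 sd 0.49 tcp [461.  223.8 166. ] F [-7.1 -0.6 15.8]
scene 8.15 ctr [474.8 201.3] 31 z 102.19 lean 1.22 high az -61 n 213 sd 1.08 tcp [460.9 223.8 166.1] F [-5.9 -0.6 13. ]
```

Call:
servo_tool(angular=[[0,0,0],[0,0,0],[0,0,0],[0,0,0],[0,0,0],[0,0,0],[0,0,0],[0,0,0],[0,0,0]], slide=[[0,0,7],[0,0,18],[5,-11,18],[14,-31,18],[21,-46,18],[22,-48.7,16],[22,-48.7,10],[22,-48.7,6],[22,-48.7,4.5]], grip=[-1,-1,-1,-1,-1,-1,-1,-1,-1])

```text
time: 8.95
tool_pos: [481.7, 175.1, 167.6]
tcp_rot: [-3.141, 0.002, 0.293]
contact_force: [0.9, 0.5, -3.8]
grip_width: 23.6
```

Run:
```python
from h import *
look("8",(472,201))
```

```text
wrist 8.95 ctr [471.6 201.3] 23 z 101.09 lean 0.41 high az -105 n 2654 sd 0.50 tcp [481.7 175.1 167.6] F [ 0.9  0.5 -3.8]
scene 9.0 ctr [475.3 197.8] 27 z 102.17 lean 0.37 high az 43 n 172 sd 1.17 tcp [481.7 175.3 167.7] F [-0.   0.4 -3.3]
```

Call:
servo_tool(angular=[[0,0,0],[0,0,0],[0,0,0],[0,0,0]], slide=[[0,0,-0.6],[0,0,-1.2],[0,0,-1.8],[0,0,-2.4]], grip=[-1,-1,-1,-1])

```text
time: 9.38
tool_pos: [482.6, 175.1, 166.8]
tcp_rot: [3.141, -0.0, 0.293]
contact_force: [-0.5, -1.4, -3.5]
grip_width: 23.5
```

Call:
servo_tool(angular=[[0,0,0],[0,0,0],[0,0,0]], slide=[[0,0,-0.6],[0,0,-1.2],[0,0,-1.2]], grip=[-1,-1,-1])

```text
time: 9.63
tool_pos: [482.8, 175.0, 166.3]
tcp_rot: [3.141, -0.001, 0.293]
contact_force: [-1.4, 0.7, 4.3]
grip_width: 23.3
```

Call:
servo_tool(angular=[[0,0,0],[0,0,0],[0,0,0]], slide=[[0,0,-0.6],[0,0,-0.6],[0,0,-0.6]], grip=[-1,-1,-1])

```text
time: 9.88
tool_pos: [483.0, 175.1, 166.2]
tcp_rot: [3.141, -0.002, 0.293]
contact_force: [-2.9, -1.3, 8.5]
grip_width: 23.5
```

Run:
```python
from h import *
look("9",(472,201))
```

```text
wrist 9.8833 ctr [471.8 201.4] 23 z 101.03 lean 0.30 high az 120 n 2567 sd 0.48 tcp [483.  175.1 166.2] F [-2.9 -1.3  8.5]
scene 9.9333 ctr [474.9 197.5] 27 z 102.33 lean 0.22 high az 31 n 179 sd 1.31 tcp [482.9 175.1 166.3] F [-2.9 -0.   8. ]
```

Call:
servo_tool(angular=[[0,0,0],[0,0,0],[0,0,0]], slide=[[0,0,-0.4],[0,0,-0.6],[0,0,-0.6]], grip=[-1,-1,-1])

```text
time: 10.23
tool_pos: [483.1, 175.1, 166.1]
tcp_rot: [3.141, -0.002, 0.293]
contact_force: [-3.2, -2.2, 11.4]
grip_width: 23.5
```

Call:
servo_tool(angular=[[0,0,0],[0,0,0],[0,0,0],[0,0,0],[0,0,0],[0,0,0],[0,0,0],[0,0,0]], slide=[[0,0,7],[0,0,16],[7,15,16],[15,32,16],[16.2,34.6,14],[16.2,34.6,8],[16.2,34.6,4],[16.2,34.6,3]], grip=[-1,-1,-1,-1,-1,-1,-1,-1])

```text
time: 10.9
tool_pos: [498.1, 209.0, 166.4]
tcp_rot: [3.142, 0.002, 0.293]
contact_force: [-0.8, -0.0, 1.0]
grip_width: 23.1
```

Call:
servo_tool(angular=[[0,0,0],[0,0,0],[0,0,0],[0,0,0]], slide=[[0,0,-0.6],[0,0,-1.2],[0,0,-1.8],[0,0,-1.8]], grip=[-1,-1,-1,-1])

```text
time: 11.23
tool_pos: [498.4, 209.2, 166.2]
tcp_rot: [3.141, 0.0, 0.293]
contact_force: [-4.1, -1.2, 4.5]
grip_width: 23.4
```

Call:
servo_tool(angular=[[0,0,0],[0,0,0],[0,0,0],[0,0,0]], slide=[[0,0,-0.5],[0,0,-0.9],[0,0,-0.9],[0,0,-0.9]], grip=[-1,-1,-1,-1])

```text
time: 11.57
tool_pos: [498.6, 209.2, 166.1]
tcp_rot: [3.141, -0.001, 0.293]
contact_force: [-4.3, -1.1, 9.7]
grip_width: 23.1
```

Run:
```python
from h import *
look("10",(472,201))
```

```text
wrist 11.5667 ctr [471.5 201.8] 17 z 101.01 lean 0.68 high az -175 n 797 sd 0.48 tcp [498.6 209.2 166.1] F [-4.3 -1.1  9.7]
scene 11.6167 ctr [474.1 201.2] 25 z 102.52 lean 0.58 high az -162 n 139 sd 1.25 tcp [498.6 209.2 166.1] F [-5.  -1.   8.4]
```

Call:
servo_tool(angular=[[0,0,0],[0,0,0],[0,0,0],[0,0,0],[0,0,0],[0,0,0],[0,0,0],[0,0,0],[0,0,0]], slide=[[0,0,7],[0,0,17],[-10,-4,17],[-30,-11,17],[-49,-18,17],[-50.8,-18.4,15],[-50.8,-18.4,9],[-50.8,-18.4,5],[-50.8,-18.4,3]], grip=[-1,-1,-1,-1,-1,-1,-1,-1,-1])

```text
time: 12.42
tool_pos: [448.6, 191.2, 166.9]
tcp_rot: [3.141, -0.0, 0.293]
contact_force: [0.4, 0.5, -4.3]
grip_width: 23.1
```

Call:
servo_tool(angular=[[0,0,0],[0,0,0],[0,0,0],[0,0,0]], slide=[[0,0,-0.6],[0,0,-1.2],[0,0,-1.6],[0,0,-1.6]], grip=[-1,-1,-1,-1])

```text
time: 12.75
tool_pos: [448.6, 191.2, 166.4]
tcp_rot: [3.141, -0.001, 0.293]
contact_force: [0.4, -0.1, 2.7]
grip_width: 23.7
```

Call:
servo_tool(angular=[[0,0,0],[0,0,0],[0,0,0],[0,0,0]], slide=[[0,0,-0.5],[0,0,-1],[0,0,-1],[0,0,-1]], grip=[-1,-1,-1,-1])

```text
time: 13.08
tool_pos: [448.6, 191.3, 166.2]
tcp_rot: [3.141, -0.002, 0.293]
contact_force: [-1.8, -0.2, 10.2]
grip_width: 23.8
```

Run:
```python
from h import *
look("11",(472,201))
```

```text
wrist 13.0833 ctr [471.5 201.7] 31 z 100.99 lean 0.35 high az 72 n 3986 sd 0.49 tcp [448.6 191.3 166.2] F [-1.8 -0.2 10.2]
scene 13.1333 ctr [474.9 200.3] 32 z 102.33 lean 0.25 high az -174 n 229 sd 1.31 tcp [448.6 191.3 166.2] F [-1.8 -0.3  9.1]
```

Call:
servo_tool(angular=[[0,0,0],[0,0,0],[0,0,0],[0,0,0],[0,0,0],[0,0,0],[0,0,0],[0,0,0]], slide=[[0,0,7],[0,0,16],[7,15,16],[15,32,16],[16.2,34.6,14],[16.2,34.6,8],[16.2,34.6,4],[16.2,34.6,3]], grip=[-1,-1,-1,-1,-1,-1,-1,-1])

```text
time: 13.85
tool_pos: [463.1, 225.0, 166.7]
tcp_rot: [3.141, 0.003, 0.293]
contact_force: [-0.4, 0.1, -3.2]
grip_width: 23.6
```

Call:
servo_tool(angular=[[0,0,0],[0,0,0],[0,0,0],[0,0,0],[0,0,0]], slide=[[0,0,-0.6],[0,0,-1.2],[0,0,-1.8],[0,0,-2.2],[0,0,-2.2]], grip=[-1,-1,-1,-1,-1])

```text
time: 14.27
tool_pos: [464.2, 225.5, 166.4]
tcp_rot: [3.141, -0.001, 0.293]
contact_force: [-1.7, -1.1, 2.7]
grip_width: 23.8
```

Call:
servo_tool(angular=[[0,0,0],[0,0,0],[0,0,0],[0,0,0]], slide=[[0,0,-0.5],[0,0,-1],[0,0,-1],[0,0,-1]], grip=[-1,-1,-1,-1])

```text
time: 14.6
tool_pos: [464.4, 225.6, 166.2]
tcp_rot: [3.141, -0.001, 0.293]
contact_force: [-2.6, -2.3, 10.2]
grip_width: 23.6
```

Run:
```python
from h import *
look("12",(472,201))
```

```text
wrist 14.6 ctr [471.3 202.1] 24 z 100.92 lean 0.12 high az -31 n 2761 sd 0.49 tcp [464.4 225.6 166.2] F [-2.6 -2.3 10.2]
scene 14.65 ctr [474.8 201.2] 30 z 102.26 lean 0.48 high az -31 n 205 sd 0.98 tcp [464.4 225.6 166.2] F [-3.1 -2.5  9. ]
```

Call:
servo_tool(angular=[[0,0,0],[0,0,0],[0,0,0],[0,0,0],[0,0,0],[0,0,0],[0,0,0],[0,0,0],[0,0,0],[0,0,0]], slide=[[0,0,8],[0,0,24],[1,-10,30],[4,-36,30],[8,-70,30],[12,-106,30],[16,-142,30],[20,-178,30],[24,-214,30],[28,-250,30]], grip=[-1,-1,-1,-1,-1,-1,-1,-1,-1,-1])

```text
time: 15.53
tool_pos: [492.0, -26.6, 194.8]
tcp_rot: [3.141, -0.0, 0.293]
contact_force: [1.0, 0.5, -3.1]
grip_width: 23.7
```

Call:
servo_tool(angular=[[0,0,0],[0,0,0],[0,0,0],[0,0,0],[0,0,0],[0,0,0],[0,0,0]], slide=[[4,-36,0],[8,-72,0],[12,-102,0],[14,-115,0],[14,-118.4,0],[14,-118.4,0],[14,-118.4,0]], grip=[-1,-1,-1,-1,-1,-1,-1])

```text
time: 16.12
tool_pos: [505.8, -141.9, 194.5]
tcp_rot: [-3.141, 0.0, 0.293]
contact_force: [-0.9, 1.4, -3.3]
grip_width: 22.9
```

Run:
```python
from h import *
for k in range(2):
    o=bot.get_obs();c=bot.capture("wrist");r=driftpose(c,o);cv2.imwrite("pics/w13.png",c["img"])
    print(r[0],r[1],o["tool_pos"],o["contact_force"],o["time"])
    X=cloud(c,o);im=c["img"].astype(int);red=(im[...,2]>110)&(im[...,1]<60)&(im[...,0]<60)&(X[...,2]>150)
    P=X[red]-o["tool_pos"];P=P[(P[:,2]>-14)&(P[:,2]<48)]
    f=least_squares(lambda x:(np.hypot(P[:,0]-x[0]-x[2]*P[:,2],P[:,1]-x[1]-x[3]*P[:,2])-12),[0,0,0,0],loss='soft_l1').x
    print("axis",f,"foot off",f[:2]-62.5*f[2:], "foot world",f[:2]-62.5*f[2:]+o["tool_pos"][:2])
    m=(np.linalg.norm(X[...,:2]-[506,-142],axis=-1)<75)&(abs(X[...,2]-60)<4);print(cv2.minAreaRect(X[m][:,:2].astype(np.float32)))
    F=r[2];
    if len(F)>10:
        F=F-np.r_[o["tool_pos"]];print("foot pts",len(F),F.mean(0),F.min(0))
w=cv2.imread("pics/w13.png");cv2.imwrite("pics/w13c.png",cv2.resize(w[120:360,180:380],None,fx=2.5,fy=2.5))
```

```text
[-1.85499897  0.85050823] -16.591191246581502 [ 505.76351545 -141.94367994  194.52223281] [-0.90940636  1.41946244 -3.31068569] 16.1167
axis [-1.25608128  1.0231007   0.00151021 -0.00149383] foot off [-1.35046954  1.11646477] foot world [ 504.41304591 -140.82721516]
((505.22015380859375, -141.94720458984375), (89.85064697265625, 90.69428253173828), 13.305909156799316)
foot pts 57 [  5.74492386   3.44233594 -59.9528072 ] [  1.83481771  -3.36332737 -63.90974366]
[-1.6656922   0.82069491] -16.540006772824 [ 505.84536457 -141.54774635  194.61070769] [-0.18932107  0.29213007 -3.40202281] 16.1667
axis [-1.25460369e+00  1.00619883e+00  1.81361288e-03  3.26192402e-05] foot off [-1.36795449  1.00416013] foot world [ 504.47741007 -140.54358622]
((505.068603515625, -142.04998779296875), (90.3055191040039, 90.51341247558594), 13.104596138000488)
foot pts 50 [  5.91053059   3.3009247  -60.08194367] [  2.22148324  -2.53730019 -63.78017394]
```

View pics/w13c.png

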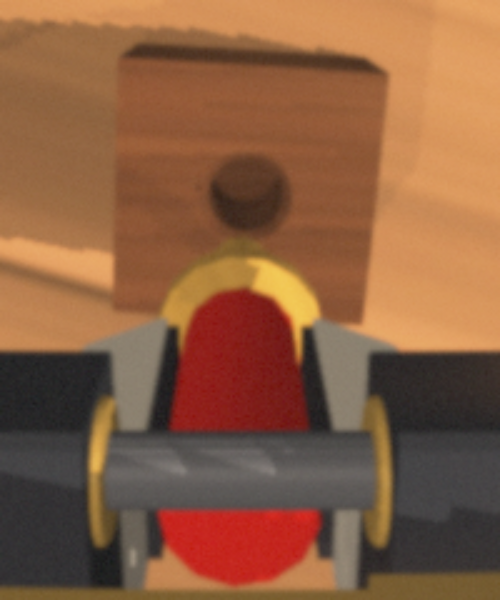

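Call:
servo_tool(angular=[[0,0,0],[0,0,0],[0,0,0],[0,0,0],[0,0,0],[0,0,0],[0,0,0]], slide=[[0.6,-1,-10],[0.6,-1,-28],[0.6,-1,-46],[0.6,-1,-60],[0.6,-1,-68],[0.6,-1,-74],[0.6,-1,-80]], grip=[-1,-1,-1,-1,-1,-1,-1])

```text
time: 16.8
tool_pos: [507.0, -143.3, 114.4]
tcp_rot: [3.141, -0.0, 0.293]
contact_force: [0.1, -0.7, -2.9]
grip_width: 23.5
```

Call:
servo_tool(angular=[[0,0,0],[0,0,0],[0,0,0],[0,0,0],[0,0,0],[0,0,0],[0,0,0],[0,0,0]], slide=[[0,0,-5],[0,0,-11],[0,0,-17],[0,0,-23],[0,0,-26],[0,0,-28],[0,0,-29],[0,0,-29]], grip=[-1,-1,-1,-1,-1,-1,-1,-1])

```text
time: 17.47
tool_pos: [506.8, -143.7, 85.7]
tcp_rot: [3.142, 0.0, 0.293]
contact_force: [0.5, -0.3, -3.1]
grip_width: 23.6
```

Call:
servo_tool(angular=[[0,0,0],[0,0,0],[0,0,0],[0,0,0]], slide=[[0,0,-0.5],[0,0,-1],[0,0,-1.5],[0,0,-1.5]], grip=[-1,-1,-1,-1])

```text
time: 17.8
tool_pos: [506.9, -143.7, 84.4]
tcp_rot: [3.141, -0.0, 0.293]
contact_force: [0.5, -1.1, -3.5]
grip_width: 23.4
```

Call:
servo_tool(angular=[[0,0,0],[0,0,0],[0,0,0],[0,0,0]], slide=[[0,0,-0.5],[0,0,-1],[0,0,-1],[0,0,-1]], grip=[-1,-1,-1,-1])

```text
time: 18.13
tool_pos: [506.9, -143.8, 84.3]
tcp_rot: [3.141, -0.001, 0.293]
contact_force: [-2.9, 0.2, 6.5]
grip_width: 23.5
```

Call:
servo_tool(angular=[[0,0,0],[0,0,0],[0,0,0],[0,0,0],[0,0,0],[0,0,0]], slide=[[0,0,0.7],[0,0,0.7],[0,0,0.7],[0,0,0.7],[0,0,0.7],[0,0,0.7]], grip=[-1,-0.3,-0.1,0.1,0.2,0.2])

```text
time: 18.63
tool_pos: [506.8, -143.7, 83.9]
tcp_rot: [3.141, -0.0, 0.293]
contact_force: [-0.7, -0.6, -0.1]
grip_width: 51.8
```

Call:
servo_tool(angular=[[0,0,0],[0,0,0],[0,0,0],[0,0,0],[0,0,0],[0,0,0],[0,0,0],[0,0,0],[0,0,0]], slide=[[0,0,5],[0,0,15],[0,0,35],[0,0,60],[0,0,90],[0,0,120],[0,0,140],[0,0,145],[0,0,145]], grip=[0.2,0.2,0.2,0.2,0.2,0.2,0.2,0.2,0.2])

```text
time: 19.38
tool_pos: [507.5, -144.0, 231.1]
tcp_rot: [3.139, -0.003, 0.293]
contact_force: [1.1, -0.1, 0.5]
grip_width: 54.7
```

Run:
```python
from h import *
look("14",(472,201))
o=bot.get_obs();c=bot.capture("wrist");X=cloud(c,o);cv2.imwrite("pics/w14.png",c["img"])
print(o["tool_pos"],o["contact_force"],o["time"])
im=c["img"].astype(int)
red=(im[...,2]>110)&(im[...,1]<60)&(im[...,0]<60)&(X[...,2]>70);P=X[red]
T=P[P[:,2]>132];print(cv2.minEnclosingCircle(T[:,:2].astype(np.float32)),np.median(T[:,2]))
P=P[P[:,2]<130]
f=least_squares(lambda x:(np.hypot(P[:,0]-x[0]-x[2]*(P[:,2]-60),P[:,1]-x[1]-x[3]*(P[:,2]-60))-12),[506,-142,0,0],loss='soft_l1').x;print(f)
m=(np.linalg.norm(X[...,:2]-[506,-142],axis=-1)<75)&(abs(X[...,2]-60)<4);print(cv2.minAreaRect(X[m][:,:2].astype(np.float32)))
c=bot.capture("top");X=cloud(c);cv2.imwrite("pics/t14.png",c["img"])
X0=np.load("top0.npz")["X"]
```

```text
wrist 0
scene 19.4333 ctr [475.3 200.4] 34 z 102.39 lean 0.42 high az -169 n 241 sd 1.05 tcp [ 506.7 -143.6  229.3] F [-0.3  0.1 -0.3]
[ 506.20772746 -143.3988519   228.14764416] [-0.11328688  0.84459455  0.09514199] 19.4833
((506.4831848144531, -142.28822326660156), 11.723085403442383) 133.76485680085398
[ 5.05744907e+02 -1.42505987e+02 -1.62986975e-03 -1.58567155e-03]
((505.1964416503906, -141.8956756591797), (89.84463500976562, 90.38939666748047), 13.244601249694824)
```

View pics/w14.png

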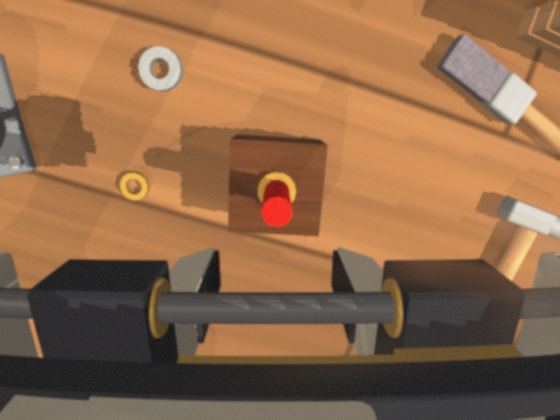

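View pics/scene14.png

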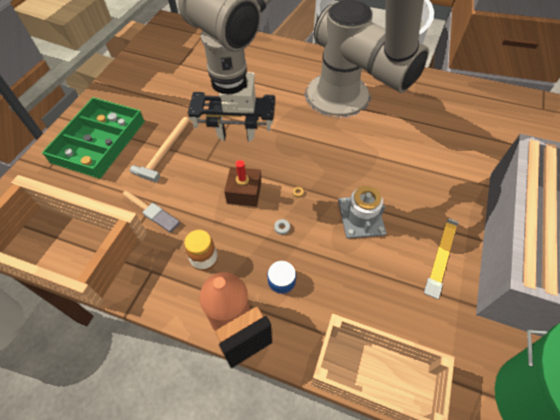

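The wrist view shows the drift upright in the stand, with the handle at (277,205) exactly as at the start. The scene view shows the cup sitting level at (367,200) and the other things where they were. I hand in.

```bash
python3 -c "
from plant import bot
print(bot.close_job())"
```

```text
the job is handed in; nothing more can be done
None
```

The cup is seated on the shims and square, and the drift is back in its stand, let go. I handed the job in at about 19.5 s; it reports no verdict.

**Tapping:** The cup started leaning about 2.6° with its high side at azimuth −37°. I pressed that side, then the opposite one (119°), where it hit a hard stop. Then I pressed at −70°, 20°, 200° and 110°. At these last spots it held still under about 13 to 15 N, with the tool at 166.1 to 166.2 mm each time. The highest force I read was about 20 N, at the first hard stop; the limit is 30 N.

**Last checks:**
- **Cup lean:** 0.1° by the wrist camera at the last tap, and 0.4° by the noisier scene camera at the end.
- **Rim height:** the two cameras disagree by about 1.3 mm, at 101 and 102.3 mm. That puts the rim roughly 11 to 12 mm above the bracket face, near the top of the 7 to 12 mm range.
- **Drift:** upright within 0.2°, less than 1 mm from the stand's centre, and at its starting height. I felt the collar touch the wood before opening the fingers.
- **Other things on the bench:** they look unmoved in the final pictures; I did not measure their positions.
- **Not checked directly:** the contact force between cup and shims after release. I inferred it from the hard stops.

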